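# Refit the dial knob of a variable transformer and hold it down

## Robot

A 6-joint arm with a two-finger parallel gripper is mounted at the origin on the work surface. World frame = base frame: x ahead of the robot, y to its left, z up, the work surface at z = 0. Lengths are in m, angles in rad, forces in N, time in s.
With the tool pointing down it reaches from about 0.375 to 0.9 m from the base axis. Payload 3.1 kg.
Tool frame: the origin (TCP) lies midway between the tips of the shut fingers; the grasp point (between the pads) lies 19 mm behind it; z points along the fingers, y is the line along which they close (so a half turn about z gives the same grasp; the last joint's range is limited). The gripper opens to 85 mm and grips with 20 to 120 N. Pads are 22 mm wide; open, the fingers measure 114 mm over their backs; the gripper's body (76 mm by 85 mm) begins 54 mm behind the grasp point. The pads swing forward as they close: fully open they stand 13 mm farther back than shut.
Start: joints at [-1.395, 0.527, 1.433, -0, 1.181, -0.178], TCP at [0.217, -0.586, 0.231] pointing down, gripper open.
Joint ranges: [-3.08, 3.08], [-0.75, 2.2], [0.22, 2.44], [-1.43, 4.57], [0, 2.65], [-2.85, 2.85]. Speed limits (rad/s): [2.79, 2.79, 3.14, 3.14, 3.14, 3.14].

## Interface

Orientations are given as a unit quaternion [x, y, z, w].
In Python, from plant import read_state, capture, job_done gives the robot as it stands. The module is installed in compiled form; this text tells all that it offers.
- The arm moves only by the tool play_rows, never from a script. Its argument "rows" is a list of rows, each a list of 3 entries, a list of its own where there are three numbers: the shift along the tool's x, y, z in mm, then the turn, a rotation vector about the tool's x, y, z in rad, then the opening, from -1 (shut) to 1 (fully open). A call has exactly 10 rows; each row is the pose to reach, as a shift and turn from the pose commanded when the call began, along the tool's axes at that moment; what a row does not reach only later rows make up. A row lasts 1/8 s, in which the tool goes at most 62.5 mm and 10.7 degrees, less where a joint would pass 70% of its speed; a pose out of reach is approached as far as the arm can. A call with a gripper value outside its range is refused whole. The fingers move at their own pace and stop on an object; the grip force is fixed at half the most. Time passes only in rows, so rows that repeat a pose let the fingers close, or fill a call up. It gives the time, the measured TCP pose, the force, the opening and the grip force at its end, in the units of the state.
- read_state(): the state, without advancing time (a new reading comes with each control period).
- capture(name): name is "side" or "top"; returns a dict with "color" (400x640x3 uint8, red, green, blue), "camera_matrix" (3x3 intrinsics, pixels), "rvec" (rotation vector, rad) and "tvec" (3), from world to camera coordinates, as OpenCV has them. Camera axes: x right, y down, z forward; pixel columns grow to the right and rows downward; lengths in m; the calibration is good to about 2 mm. A picture is of the moment at which its call begins. There is no depth.
- job_done(): hands the job in; it is judged then, once.
The state is a dict: "clock": time; "joint_positions": joint angles; "joint_vel": joint speeds; "joint_efforts": joint torques, N m; "ee_pos": TCP position; "tcp_rot": TCP orientation; "ft_force": force on the tool from outside, world axes, zero at the start; "moment": the same for the moment, N m; "opening": finger opening in m; "gripper_force": force on a finger pad.
Only numpy, scipy, OpenCV 4.12 (cv2) and the standard library are available. Lean on these libraries where they do the work, as an engineer would, in place of code of your own. Each camera call takes 0.05 s, during which the arm holds its last target. There are 200 camera calls.

## Task

The dial spindle of the variable transformer has just been cleaned: first stand the can of contact cleaner, left on top of the transformer, upright in the one empty cell of the divided caddy and let go of it. Then take the large pointer knob, turn it so that the flat in its bore matches the flat of the D-shaped spindle, push it fully home on the spindle, and press it down against the spindle's spring to the bottom of its travel. Finish while still holding the knob pressed down with the gripper, so that its grub screw can be tightened; leave the other things on the table and in the caddy where they are.

Things in the scene. Friction and masses are not known exactly. Their poses are not given: they have to be found in the camera images.
- cleaner_can: Contact-cleaner can, plain aluminium with a paper band and a white button on top: 42 mm diameter, straight side up to 108 mm, 122 mm tall overall, about 0.16 kg. At the start it stands upright on the transformer's lid, on the robot's side of the spindle. Origin: centre of its underside, z up along the can.
- caddy: Plywood caddy fixed to the table, 150 x 150 mm, 70 mm high, walls, floor and dividers 5 mm thick: 2 x 2 open cells, each 67.5 mm square, cell centres at x = +-36 mm and y = +-36 mm in its frame. Three cells are occupied by containers up to 75 mm tall (loose), one is empty. Origin: centre of the underside, axes along the walls.
- pad: Black rubber pad 50 x 50 mm, 3 mm thick, fixed on the floor of the one empty cell of the caddy, centred in the cell (which cell varies). Origin: centre of the pad's underside, 5 mm above the table.
- knob: The large black pointer knob, loose, right way up on the table at the start, about 0.09 kg. A round disc, 60 mm diameter and 24 mm high, carries a grip bar across its top: 14 mm wide (along y), from z = 24 to 48 mm, running along x from -26 mm to a pointed nose at +28 mm. Origin: centre of the underside; x points along the bar towards the nose, z up.
- knob_bore (a point): Mouth of the knob's bore, at the knob's origin and with its axes. The bore is D-shaped, open below, 18 mm deep: 15.2 mm diameter with a flat 4.1 mm from the axis on the +x side, under the nose. It goes on the spindle only with the two flats on the same side (some 5 degrees of play).
- spindle_tip (a point): Centre of the top end of the transformer's upright steel spindle, 30 mm above the lid when not pressed. D-shaped: 14 mm diameter, its flat 3.5 mm from the axis on this frame's +x side; z up; the topmost 3 mm are chamfered. With the knob fully home this point is 18 mm above the knob's underside and the two x axes are parallel and point the same way.
- spindle (a joint): How far the sprung spindle is pressed straight down, m: 0 = up, 0.008 = bottom of its travel. The spring pushes back with 4 N at the start of the travel and 10.4 N at the bottom. The spindle can also turn, stiffly (about 0.1 N m), within about 37 degrees either way of its middle.
- transformer: Variable transformer in a grey sheet-steel case, fixed to the table: 190 mm (x) x 160 mm (y), lid 130 mm above the table, the spindle in the middle of the lid, surrounded by a flat brass collar 22 mm wide and 3 mm high. Origin: centre of the underside.
- flux_jar: Bystander in the caddy: amber jar, 48 mm diameter, 62 mm tall. Origin: centre of its underside.
- grease_tin: Bystander in the caddy: aluminium tin, 52 mm diameter, 55 mm tall. Origin: centre of its underside.
- oil_bottle: Bystander in the caddy: small white bottle, 36 mm diameter, 75 mm tall. Origin: centre of its underside.
- small_knob: Bystander: small plain round black knob without a grip bar, 32 mm diameter, 20 mm high, near the pointer knob, ahead of its nose. Origin: centre of its underside.
- screwdriver: Bystander: screwdriver, 190 mm long, lying on the table. Origin: near the middle of its length, at table height.
- tweeter: Bystander: dome tweeter loudspeaker, 94 mm diameter, 29 mm high, lying face up. Origin: centre of its underside.
- dome_camera: Bystander: white surveillance dome camera, 100 mm diameter, 56 mm high. Origin: centre of its underside.
- carton: Bystander: cardboard box 110 x 80 x 70 mm. Origin: centre of its underside.
Things that resemble listed ones, but are neither listed nor needed, are in the scene too. Leave any orange look-alike of the cleaner_can alone.

How it is judged:
By the outcome, as a careful person would: the job done as asked, in the order asked, and still so for the second after the job is handed in, while the arm keeps its last pose, push and grip.
It also fails if it takes over 58 s, if anything falls off the work surface, if the arm or the gripper's body presses on something with over 40 N, if the wrist force passes 120 N, or if a joint passes its speed limit or range.

## Working session

There is one attempt and no reset: what is moved stays moved. The work goes in short steps, Python scripts to look and compute and a tool call to move; the robot and the scene stay as the last step left them, time stands still between calls to the robot, and variables do not carry over. Pictures are saved under pics/ and viewed, at most 10 in all, crops included, and the job is handed in when it is done.

Besides the shell and the picture viewer there is one more tool, called after "Request:" as name(argument=value, ...), one argument or row to a line, values as JSON. play_rows: Moves the arm, as the interface text tells. Its arguments: {"type":"object","properties":{"rows":{"type":"array","items":{"type":"array"}}},"required":["rows"]}

```bash
mkdir -p pics
cat > h.py <<'E'
import numpy as np, cv2
from plant import read_state, capture, job_done
from scipy.spatial.transform import Rotation as R
def cam(n):
    c=capture(n); c['R']=cv2.Rodrigues(np.array(c['rvec'],float))[0]; c['t']=np.array(c['tvec'],float).ravel(); c['K']=np.array(c['camera_matrix'],float); return c
def ray(c,u,v):
    d=c['R'].T@np.linalg.solve(c['K'],[u,v,1.]); return -c['R'].T@c['t'], d/np.linalg.norm(d)
def onz(c,u,v,z):
    o,d=ray(c,u,v); return o+d*(z-o[2])/d[2]
def proj(c,p):
    q=c['K']@(c['R']@np.array(p,float)+c['t']); return q[:2]/q[2]
def save(n,img,s=1.25):
    cv2.imwrite('pics/'+n,cv2.resize(img[:,:,::-1],None,fx=s,fy=s,interpolation=cv2.INTER_CUBIC))
E
python3 - <<'E'
from h import *
import pickle
for n in('top','side'):
    c=cam(n); save(n+'0.png',c['color']); pickle.dump(c,open(n+'0.pkl','wb'))
    print(n,-c['R'].T@c['t'],c['R'][2],c['K'][0,0])
print(read_state())
E
```

```text
top [ 0.43894902 -0.02114134  1.26780648] [ 0.10941276 -0.00268667 -0.99399277] 413.0851872099168
side [ 0.32680101 -1.20358732  0.89876033] [ 0.17963891  0.80971579 -0.55865033] 489.7703085920584
{'clock': 0.1, 'joint_positions': array([-1.39454224e+00,  5.28362375e-01,  1.43380292e+00, -6.73514899e-06,
        1.18138013e+00, -1.78528303e-01]), 'joint_vel': array([-6.60740983e-07, -1.00099285e-03, -2.89629033e-03,  1.17921320e-03,
       -4.47991623e-04,  1.15309688e-04]), 'joint_efforts': array([-3.29488657e-04, -4.43306172e+01, -1.78586304e+01, -2.51113797e-04,
        3.86669199e-03, -1.73699415e-07]), 'ee_pos': array([ 0.21700951, -0.58542034,  0.23042897]), 'tcp_rot': array([ 9.84306702e-01,  1.76463489e-01, -2.00394361e-06, -9.76385930e-04]), 'ft_force': array([ 0.40604043, -0.29054409, -0.36095175]), 'moment': array([-0.03227366, -0.00442728, -0.03775117]), 'gripper_force': 0.0, 'opening': 0.08509758118005309}
```

View pics/top0.png

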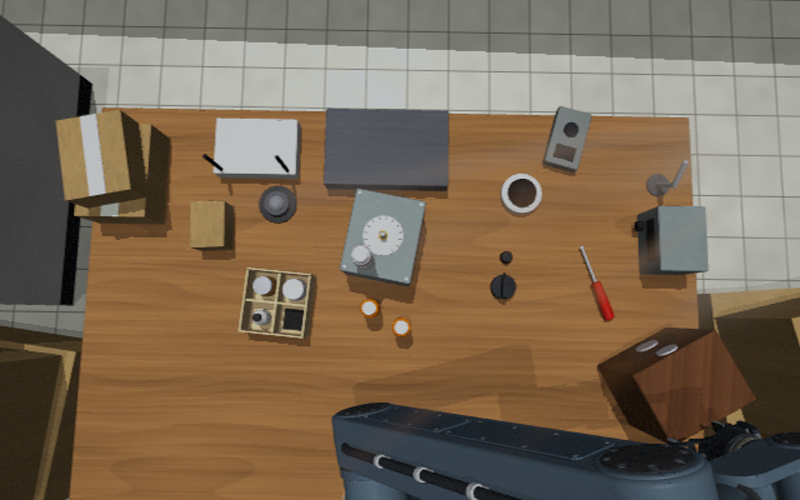

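View pics/side0.png

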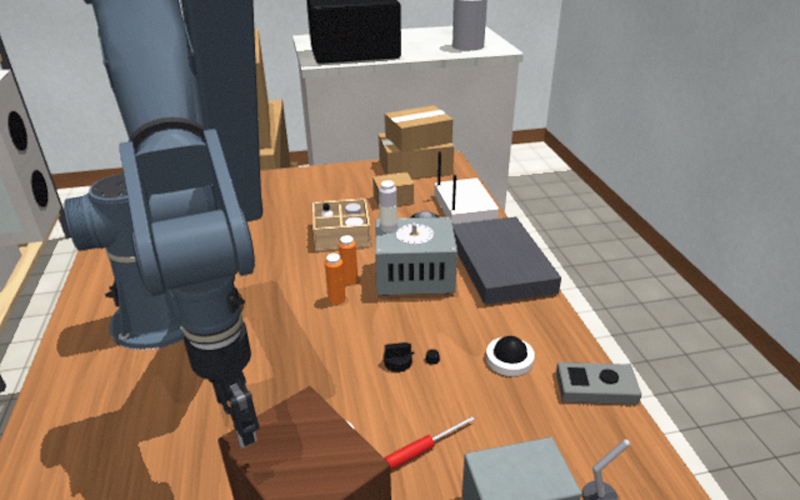

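The top view shows the can at (361,254) on the transformer lid. The spindle is at (383,236), the pad in the cell at (294,319), the pointer knob at (503,287) and the small knob at (506,257). The orange look-alikes are at (370,308) and (401,327). I'll make one enlarged crop and take measurements.

Run:
```python
from h import *
import pickle
c=pickle.load(open('top0.pkl','rb')); s=pickle.load(open('side0.pkl','rb'))
T=c['color'];S=s['color']
a=cv2.resize(T[145:275,185:345],None,fx=3.2,fy=3.2,interpolation=cv2.INTER_CUBIC)
b=cv2.resize(T[195:245,385:420],None,fx=5.6,fy=5.6,interpolation=cv2.INTER_CUBIC)
d=cv2.resize(S[265:300,300:355],None,fx=4.4,fy=4.4,interpolation=cv2.INTER_CUBIC)
out=np.zeros((600,790,3),np.uint8)
out[:a.shape[0],:a.shape[1]]=a; out[:b.shape[0],520:520+b.shape[1]]=b; out[285:285+d.shape[0],520:520+d.shape[1]]=d
e=cv2.resize(S[140:200,285:370],None,fx=2.9,fy=2.9,interpolation=cv2.INTER_CUBIC)
out[420:420+e.shape[0],0:e.shape[1]]=e[:180]
save('crop1.png',out,1)
def comps(mask,c,z,lo=15,roi=None):
    n,l,st,ce=cv2.connectedComponentsWithStats(mask.astype(np.uint8))
    for i in range(1,n):
        if st[i,4]>=lo: print(st[i],ce[i].round(1),onz(c,*ce[i],z).round(4))
hsv=cv2.cvtColor(T,cv2.COLOR_RGB2HSV)
m=np.zeros(T.shape[:2],bool); m[180:260,180:420]=1
print('black'); comps((hsv[...,2]<50)&m,c,0.008)
print('grey case'); 
g=(hsv[...,1]<70)&(hsv[...,0]>70)&(hsv[...,0]<110)&(hsv[...,2]>80)
mm=np.zeros_like(m);mm[145:235,265:345]=1
comps(g&mm,c,.13,100)
cs=max(cv2.findContours((g&mm).astype(np.uint8),cv2.RETR_EXTERNAL,cv2.CHAIN_APPROX_NONE)[0],key=cv2.contourArea)
P=np.array([onz(c,*p[0],.13)[:2] for p in cs],np.float32); print(cv2.minAreaRect(P))
w=(hsv[...,1]<40)&(hsv[...,2]>150)
print('white'); comps(w&mm,c,.133)
```

```text
black
[180 181   6  18  57] [182.5 190.4] [0.6139 0.4052 0.008 ]
[400 202   9   9  37] [403.8 206.8] [ 0.5747 -0.2756  0.008 ]
[393 218  19  21 212] [403.3 229.6] [ 0.5047 -0.2737  0.008 ]
[227 247  16  13 179] [234.3 253.2] [0.4247 0.2384 0.008 ]
[203 251   6   6  20] [205.4 253.8] [0.4214 0.3255 0.008 ]
grey case
[ 273  151   67   76 3521] [306.8 187.6] [0.6105 0.0189 0.13  ]
((0.6094551682472229, 0.020645998418331146), (0.15762831270694733, 0.18872906267642975), 79.95651245117188)
white
[280 172  43  37 957] [302.9 190. ] [0.6032 0.0295 0.133 ]
```

View pics/crop1.png

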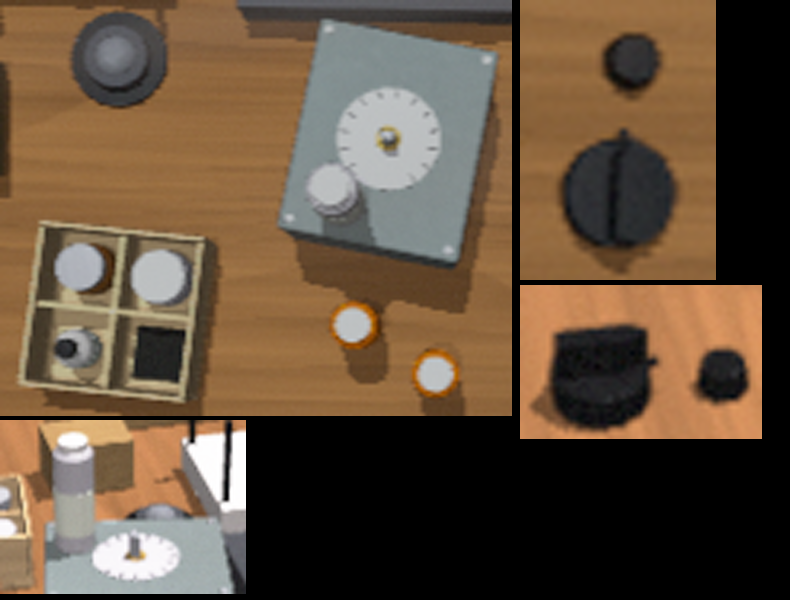

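The crop shows the plain can with its white button at (331,190), one of three candidates. The others are the two orange cans at (353,325) and (435,373), which stand on the table and don't fit. The empty cell with the black pad is at (158,354). The pointer knob with its bar is at (618,190), nose pointing up, and the small round knob at (632,62) is not the one.

```bash
cat >> h.py <<'E'
def tri(cs,ps):
    A=np.zeros((3,3));b=np.zeros(3)
    for c,p in zip(cs,ps):
        o,d=ray(c,*p); M=np.eye(3)-np.outer(d,d); A+=M; b+=M@o
    x=np.linalg.solve(A,b); return x,[np.linalg.norm(proj(c,x)-p) for c,p in zip(cs,ps)]
def yaw(): 
    X=R.from_quat(read_state()['tcp_rot']).as_matrix()[:,0]; return np.arctan2(X[1],X[0])
def move(frm,yw,to,yt):
    "shift (tool mm) and turn about tool z, tool pointing down"
    x=np.array([np.cos(yw),np.sin(yw),0]);y=np.array([np.sin(yw),-np.cos(yw),0]);d=(np.array(to)-np.array(frm))*1000
    print('shift',(x@d).round(1),(y@d).round(1),-d[2].round(1),'turn',round(-(yt-yw),3))
E
python3 - <<'E'
from h import *
import pickle
c=pickle.load(open('top0.pkl','rb')); s=pickle.load(open('side0.pkl','rb'))
o=lambda x,y:(185+x/3.2-.35,145+y/3.2-.35)
# button on top z .252 / rim z .238
print('can top-view rim .238',onz(c,*o(331,190),.238),'btn .252',onz(c,*o(331,187),.252))
b=(285+72/2.9-.3,140+20/2.9-.3)
print(tri([c,s],[o(331,187),b]))
q=[onz(c,*o(*p),.07) for p in((41,222),(208,238),(187,401),(22,385))]
q=np.array(q);print(q.round(4),q.mean(0),[np.linalg.norm(q[i]-q[i-1]).round(4) for i in range(4)])
x=(q[0]+q[1]-q[2]-q[3]);x/=np.linalg.norm(x);y=np.array([-x[1],x[0],0]);print('caddy yaw',np.arctan2(x[1],x[0]))
cell=q.mean(0)-.036*x-.036*y;print('cell',cell,'pad proj',proj(c,[cell[0],cell[1],.008]))
st=read_state();move(st['ee_pos'],yaw(),[.58,.05,.3],0)
E
```

```text
can top-view rim .238 [0.55190163 0.06114006 0.238     ] btn .252 [0.55269892 0.060081   0.252     ]
(array([0.55470952, 0.05997213, 0.25057753]), [np.float64(0.7487307769332429), np.float64(0.6371976550727828)])
[[0.5366 0.337  0.07  ]
 [0.5246 0.185  0.07  ]
 [0.3781 0.1986 0.07  ]
 [0.3899 0.3468 0.07  ]] [0.45731507 0.26683595 0.07      ] [np.float64(0.147), np.float64(0.1525), np.float64(0.1471), np.float64(0.1487)]
caddy yaw -0.07934668636751302
cell [0.41857485 0.23380271 0.07      ] pad proj [235.73160136 255.25865607]
shift 561.1 -469.7 -69.6 turn 0.355
```

Request:
play_rows(
  rows=[
    [[0,0,-60],[0,0,0],1],
    [[0,0,-120],[0,0,0],1],
    [[0,0,-180],[0,0,0],1],
    [[20,-20,-230],[0,0,0],1],
    [[60,-55,-240],[0,0,0.05],1],
    [[105,-95,-240],[0,0,0.1],1],
    [[150,-135,-240],[0,0,0.15],1],
    [[195,-175,-240],[0,0,0.2],1],
    [[240,-215,-240],[0,0,0.28],1],
    [[280,-250,-240],[0,0,0.355],1],
  ],
)

```text
clock: 1.35
ee_pos: [0.3933, -0.2521, 0.471]
tcp_rot: [1.0, -0.001, -0.0, -0.0]
ft_force: [0.0, -0.2, -0.7]
opening: 0.0855
gripper_force: 0.0
```

Run:
```python
from h import *
st=read_state();print(st['ee_pos'],yaw(),st['joint_positions'].round(2));move(st['ee_pos'],yaw(),[.5535,.06,.29],0)
```

```text
[ 0.39325788 -0.252108    0.47102874] -0.0024444329039976943 [-0.81  0.1   1.42  0.    1.63  0.76]
shift 159.5 -312.5 181.0 turn -0.002
```

Request:
play_rows(
  rows=[
    [[20,-40,10],[0,0,0],1],
    [[50,-95,30],[0,0,0],1],
    [[80,-155,60],[0,0,0],1],
    [[110,-215,90],[0,0,0],1],
    [[138,-270,120],[0,0,0],1],
    [[160,-312,140],[0,0,0],1],
    [[160,-312,170],[0,0,0],1],
    [[160,-312,205],[0,0,0],1],
    [[160,-312,240],[0,0,0],1],
    [[160,-312,266],[0,0,0],1],
  ],
)

```text
clock: 2.6
ee_pos: [0.5519, 0.0579, 0.2033]
tcp_rot: [1.0, 0.0, -0.001, -0.0]
ft_force: [0.3, -0.0, -0.0]
opening: 0.0851
gripper_force: 0.0
```

Run:
```python
from h import *
st=read_state();print(st['ee_pos'],yaw(),st['ft_force'])
a=cam('top')['color'];b=cam('side')['color']
a=cv2.resize(a[150:260,210:350],(560,440),interpolation=3);b=cv2.resize(b[70:210,260:380],(240,280),interpolation=3)
o=np.zeros((440,800,3),np.uint8);o[:,:560]=a;o[:280,560:]=b;save('g1.png',o,1)
```

```text
[0.55187755 0.05794119 0.20326012] 0.00019784008819048908 [ 0.25913319 -0.01925171 -0.01284898]
```

View pics/g1.png

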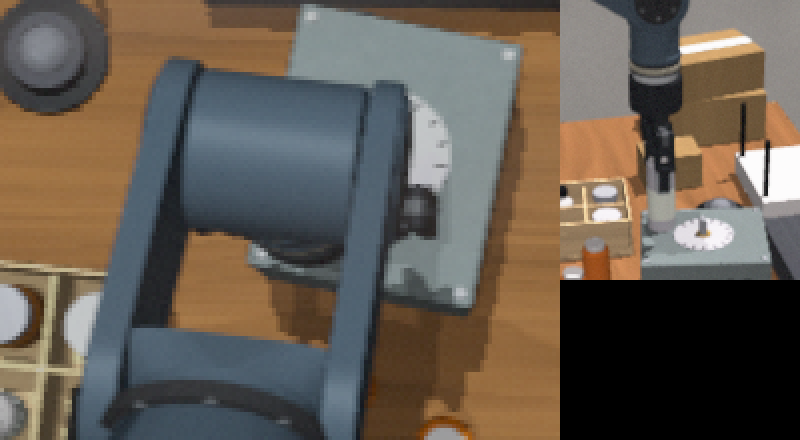

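The side view shows the fingers at (662,165) straddling the can, so I'll close and lift.

Request:
play_rows(
  rows=[
    [[0,0,0],[0,0,0],-1],
    [[0,0,0],[0,0,0],-1],
    [[0,0,0],[0,0,0],-1],
    [[0,0,0],[0,0,0],-1],
    [[0,0,0],[0,0,0],-1],
    [[0,0,0],[0,0,0],-1],
    [[0,0,0],[0,0,0],-1],
    [[0,0,-10],[0,0,0],-1],
    [[0,0,-35],[0,0,0],-1],
    [[0,0,-70],[0,0,0],-1],
  ],
)

```text
clock: 3.95
ee_pos: [0.5517, 0.0574, 0.2751]
tcp_rot: [1.0, -0.0, -0.002, 0.0]
ft_force: [-0.7, 0.0, -2.5]
opening: 0.0406
gripper_force: 60.6
```

Run:
```python
from h import *
import pickle
st=read_state();print(st['ee_pos'],yaw(),st['ft_force'],st['opening'],st['joint_positions'].round(2));move(st['ee_pos'],yaw(),[.4185,.2355,.22],-.08)
s=cam('side');pickle.dump(s,open('s1.pkl','wb'));save('g2.png',s['color'][50:210,240:390],4)
```

```text
[0.55174834 0.05741003 0.27513701] -0.00018152394269900973 [-0.66578844  0.02823392 -2.45761445] 0.04058861534975215 [-0.1   0.38  1.56 -0.    1.21  1.47]
shift -133.3 -178.1 55.1 turn 0.08
```

View pics/g2.png

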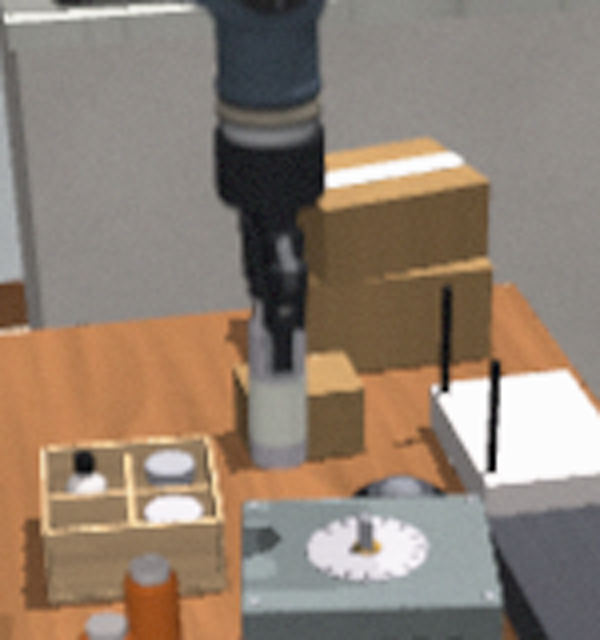

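The can is held upright (opening 40.6 mm, 60 N). Carrying it over the empty cell.

Request:
play_rows(
  rows=[
    [[-20,-25,0],[0,0,0],-1],
    [[-50,-65,0],[0,0,0.02],-1],
    [[-80,-108,0],[0,0,0.04],-1],
    [[-108,-145,0],[0,0,0.06],-1],
    [[-126,-168,0],[0,0,0.08],-1],
    [[-134,-178,5],[0,0,0.08],-1],
    [[-134,-178,20],[0,0,0.08],-1],
    [[-134,-178,50],[0,0,0.08],-1],
    [[-134,-178,80],[0,0,0.08],-1],
    [[-134,-178,100],[0,0,0.08],-1],
  ],
)

```text
clock: 5.25
ee_pos: [0.419, 0.2347, 0.1737]
tcp_rot: [0.999, -0.04, -0.001, 0.001]
ft_force: [0.5, 0.0, -1.9]
opening: 0.0409
gripper_force: 60.8
```

Run:
```python
from h import *
import pickle
st=read_state();print(st['ee_pos'],yaw(),st['ft_force'])
s=cam('side');t=cam('top')
o=np.zeros((560,800,3),np.uint8)
o[:480,:400]=cv2.resize(s['color'][90:210,230:330],(400,480),interpolation=3)
o[:480,400:]=cv2.resize(t['color'][180:300,170:270],(400,480),interpolation=3)
save('g3.png',o[:480],1)
pickle.dump((s,t),open('g3.pkl','wb'))
# transformer dial now unobstructed?
```

```text
[0.41903474 0.23472226 0.17367535] -0.08049348956275103 [ 0.53983234  0.03110122 -1.8758576 ]
```

View pics/g3.png

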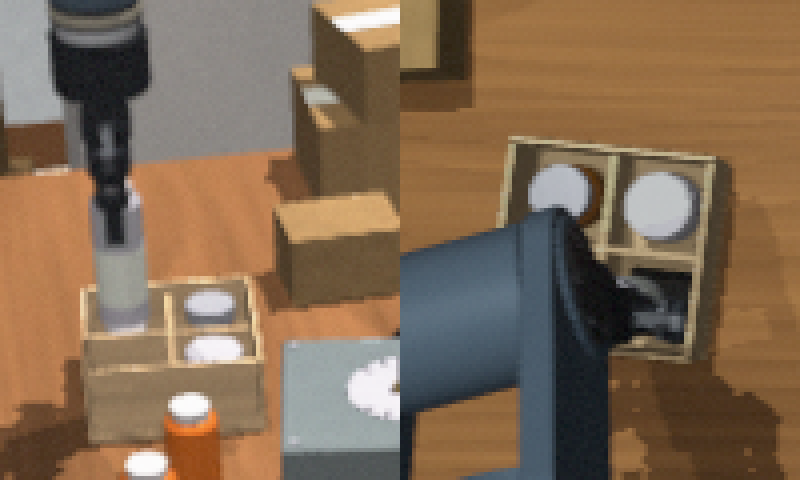

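Run:
```python
from h import *
import pickle
s,t=pickle.load(open('g3.pkl','rb'))
f=lambda x,y:(230+x/4-.4,90+y/4-.4)
print('can bottom',onz(s,*f(124,322),.10))
print('rim SW/N.. corners z.07',[onz(s,*f(*p),.07).round(3) for p in((83,368),(262,362),(252,278),(82,288),(174,328))])
```

```text
can bottom [0.41993445 0.22274373 0.1       ]
rim SW/N.. corners z.07 [array([0.382, 0.207, 0.07 ]), array([0.527, 0.183, 0.07 ]), array([0.543, 0.33 , 0.07 ]), array([0.394, 0.346, 0.07 ]), array([0.464, 0.256, 0.07 ])]
```

Request:
play_rows(
  rows=[
    [[0,0,8],[0,0,0],-1],
    [[0,0,22],[0,0,0],-1],
    [[0,0,38],[0,0,0],-1],
    [[0,0,54],[0,0,0],-1],
    [[0,0,68],[0,0,0],-1],
    [[0,0,78],[0,0,0],-1],
    [[0,0,84],[0,0,0],-1],
    [[0,0,87],[0,0,0],-1],
    [[0,0,89],[0,0,0],-1],
    [[0,0,90],[0,0,0],-1],
  ],
)

```text
clock: 6.6
ee_pos: [0.4192, 0.2357, 0.0855]
tcp_rot: [0.999, -0.04, 0.0, -0.0]
ft_force: [0.6, -0.6, -2.3]
opening: 0.0402
gripper_force: 60.8
```

Request:
play_rows(
  rows=[
    [[0,0,1],[0,0,0],-1],
    [[0,0,2],[0,0,0],-1],
    [[0,0,2.5],[0,0,0],-1],
    [[0,0,3],[0,0,0],-1],
    [[0,0,3.5],[0,0,0],-1],
    [[0,0,4],[0,0,0],-1],
    [[0,0,4],[0,0,0],-1],
    [[0,0,4],[0,0,0],-1],
    [[0,0,4],[0,0,0],-1],
    [[0,0,4],[0,0,0],-1],
  ],
)

```text
clock: 7.85
ee_pos: [0.4201, 0.236, 0.0848]
tcp_rot: [0.999, -0.04, 0.002, -0.0]
ft_force: [-4.1, -1.1, 26.9]
opening: 0.0409
gripper_force: 62.8
```

Request:
play_rows(
  rows=[
    [[0,0,-1.5],[0,0,0],-1],
    [[0,0,-1.5],[0,0,0],-1],
    [[0,0,-1.5],[0,0,0],0.5],
    [[0,0,-1.5],[0,0,0],0.5],
    [[0,0,-1.5],[0,0,0],0.5],
    [[0,0,-1.5],[0,0,0],0.5],
    [[0,0,-10],[0,0,0],0.5],
    [[0,0,-40],[0,0,0],0.5],
    [[0,0,-85],[0,0,0],0.5],
    [[0,0,-140],[0,0,0],0.5],
  ],
)

```text
clock: 9.1
ee_pos: [0.4182, 0.2354, 0.2224]
tcp_rot: [0.999, -0.04, -0.001, 0.0]
ft_force: [0.4, 0.6, -0.3]
opening: 0.064
gripper_force: 0.0
```

Run:
```python
from h import *
st=read_state();print(st['ee_pos'],yaw(),st['ft_force'],st['opening'])
move(st['ee_pos'],yaw(),[.505,-.272,.25],-.1)
```

```text
[0.41817898 0.23538837 0.222439  ] -0.08027385255980082 [ 0.43182891  0.59543717 -0.25037002] 0.06396302166555679
shift 127.2 498.8 -27.6 turn 0.02
```

Request:
play_rows(
  rows=[
    [[5,20,-20],[0,0,0],0.6],
    [[18,70,-40],[0,0,0],1],
    [[34,130,-50],[0,0,0],1],
    [[50,190,-50],[0,0,0],1],
    [[65,250,-50],[0,0,0],1],
    [[80,310,-50],[0,0,0],1],
    [[95,370,-50],[0,0,0],1],
    [[110,430,-40],[0,0,0.01],1],
    [[122,480,-10],[0,0,0.02],1],
    [[127,499,20],[0,0,0.02],1],
  ],
)

```text
clock: 10.35
ee_pos: [0.5061, -0.2756, 0.2012]
tcp_rot: [0.999, -0.052, 0.001, 0.001]
ft_force: [0.6, 0.1, -0.4]
opening: 0.0849
gripper_force: 0.0
```

Run:
```python
from h import *
import pickle
st=read_state();print(st['ee_pos'],yaw())
t=cam('top');s=cam('side');pickle.dump((t,s),open('m.pkl','wb'))
T,S=t['color'],s['color']
o=np.zeros((600,800,3),np.uint8)
o[:400,:400]=cv2.resize(T[168:208,286:326],(400,400),interpolation=3)
o[:400,400:]=cv2.resize(S[168:208,311:351],(400,400),interpolation=3)
o[400:,:270]=cv2.resize(T[210:275,185:275],None,fx=3,fy=3,interpolation=3)[:200]
k=pickle.load(open('top0.pkl','rb'))['color'];o[400:,280:480]=cv2.resize(k[210:250,383:423],(200,200),interpolation=3)
o[400:,490:790]=cv2.resize(S[130:200,235:340],(300,200),interpolation=3)
save('m.png',o,1)
hsv=cv2.cvtColor(T,cv2.COLOR_RGB2HSV)
w=((hsv[...,1]<40)&(hsv[...,2]>150)).astype(np.uint8);w[:,:280]=0;w[:,340:]=0;w[:160]=0;w[230:]=0
cs=max(cv2.findContours(w,cv2.RETR_EXTERNAL,cv2.CHAIN_APPROX_NONE)[0],key=cv2.contourArea)
e=cv2.fitEllipse(cs);print('dial top',e,onz(t,*e[0],.131))
h2=cv2.cvtColor(S,cv2.COLOR_RGB2HSV)
w=((h2[...,1]<40)&(h2[...,2]>170)).astype(np.uint8);w[:,:310]=0;w[:,356:]=0;w[:170]=0;w[210:]=0
cs=max(cv2.findContours(w,cv2.RETR_EXTERNAL,cv2.CHAIN_APPROX_NONE)[0],key=cv2.contourArea)
e=cv2.fitEllipse(cv2.convexHull(cs));print('dial side',e,onz(s,*e[0],.131))
```

```text
[ 0.506054   -0.27562448  0.20120101] -0.10336994471645145Traceback (most recent call last):
  File "<stdin>", line 9, in <module>
ValueError: could not broadcast input array from shape (195,270,3) into shape (200,270,3)
```

```bash
cat > m.py <<'E'
from h import *
import pickle
t,s=pickle.load(open('m.pkl','rb'))
T,S=t['color'],s['color']
o=np.zeros((600,800,3),np.uint8)
o[:400,:400]=cv2.resize(T[168:208,286:326],(400,400),interpolation=3)
o[:400,400:]=cv2.resize(S[168:208,311:351],(400,400),interpolation=3)
o[400:,:270]=cv2.resize(T[210:275,185:275],(270,200),interpolation=3)
k=pickle.load(open('top0.pkl','rb'))['color'];o[400:,280:480]=cv2.resize(k[210:250,383:423],(200,200),interpolation=3)
o[400:,490:790]=cv2.resize(S[130:200,235:340],(300,200),interpolation=3)
save('m.png',o,1)
hsv=cv2.cvtColor(T,cv2.COLOR_RGB2HSV)
w=((hsv[...,1]<40)&(hsv[...,2]>150)).astype(np.uint8);w[:,:280]=0;w[:,340:]=0;w[:160]=0;w[230:]=0
cs=max(cv2.findContours(w,cv2.RETR_EXTERNAL,cv2.CHAIN_APPROX_NONE)[0],key=cv2.contourArea)
e=cv2.fitEllipse(cv2.convexHull(cs));print('dial top',e,onz(t,*e[0],.131))
h2=cv2.cvtColor(S,cv2.COLOR_RGB2HSV)
w=((h2[...,1]<40)&(h2[...,2]>170)).astype(np.uint8);w[:,:310]=0;w[:,356:]=0;w[:170]=0;w[210:]=0
cs=max(cv2.findContours(w,cv2.RETR_EXTERNAL,cv2.CHAIN_APPROX_NONE)[0],key=cv2.contourArea)
e=cv2.fitEllipse(cv2.convexHull(cs));print('dial side',e,onz(s,*e[0],.131))
E
python3 m.py
```

```text
dial top ((301.3181457519531, 183.2898712158203), (34.355838775634766, 47.991031646728516), 133.99095153808594) [0.62232263 0.03436007 0.131     ]
dial side ((342.6487731933594, 188.46603393554688), (32.43235778808594, 38.46651840209961), 69.5918197631836) [0.64273999 0.00077993 0.131     ]
```

View pics/m.png

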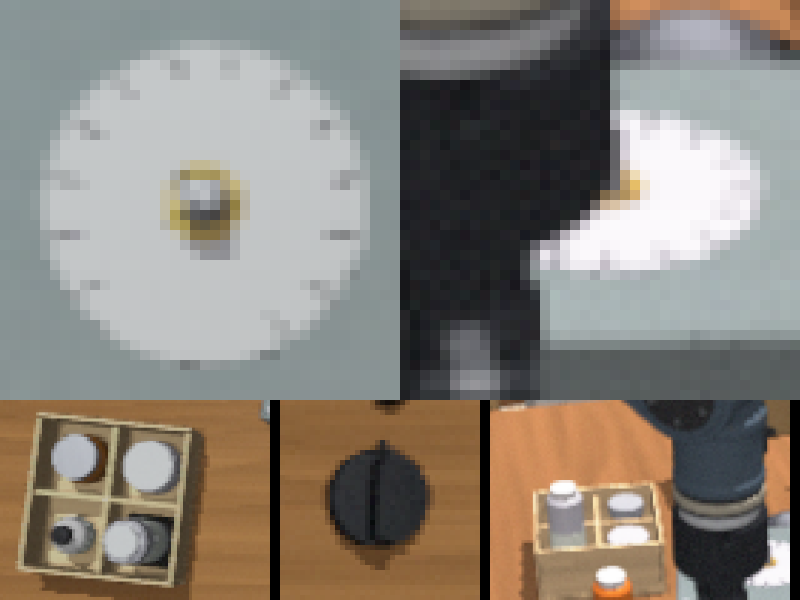

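The caddy crop shows the can standing upright in the empty cell, with its top at (127,540) and the neighbours undisturbed. The dial and collar are centred at crop (205,202), which is image pixel (306.0,187.7). Next I'll read the spindle's pixels for the side of its flat.

Run:
```python
from h import *
import pickle
np.set_printoptions(linewidth=200)
t,s=pickle.load(open('m.pkl','rb')); s1=pickle.load(open('s1.pkl','rb'));t0=pickle.load(open('top0.pkl','rb'))
B=lambda p:onz(t,*p,.131).round(4)
c0=B((306.0,187.7));print('dial ctr',c0,'r',B((289.5,187.7))-c0,B((306,171.7))-c0)
for z in(.133,.16):
    p=[c0[0],c0[1],z];print(z,'top px',proj(t,p).round(2),'side px',proj(s1,p).round(2), 'scale',(proj(t,[p[0],p[1]-.007,z])-proj(t,p)).round(2),(proj(s1,[p[0]+.007,p[1],z])-proj(s1,p)).round(2))
T=(t['color'].astype(int)+t0['color'])//2
print('top gray');print(T[180:196,299:314].mean(2).astype(int));print('R-B');print((T[...,0]-T[...,2])[180:196,299:314])
S=s1['color'].astype(int)
q=proj(s1,[c0[0],c0[1],.145]).astype(int);print(q)
print(S[q[1]-8:q[1]+9,q[0]-7:q[0]+8].mean(2).astype(int));print((S[...,0]-S[...,2])[q[1]-8:q[1]+9,q[0]-7:q[0]+8])
# knob in initial top
k=t0['color'][215:245,390:418].max(2);m=(k<75).astype(np.uint8)
cs=max(cv2.findContours(m,0,cv2.CHAIN_APPROX_NONE)[0],key=cv2.contourArea);(x,y),r=cv2.minEnclosingCircle(cs);e=cv2.fitEllipse(cs)
print('knob',x+390,y+215,r,e,onz(t0,e[0][0]+390,e[0][1]+215,.02))
f=lambda X,Y:(383+X/5-.5,210+Y/5-.5)
a,b=onz(t0,*f(103,38),.03),onz(t0,*f(93,145),.048);a2=onz(t0,*f(97,62),.048);print(a,b,a2,np.arctan2(a2[1]-b[1],a2[0]-b[0]))
```

```text
dial ctr [0.6101 0.0211 0.131 ] r [-0.0007  0.0458  0.    ] [0.0452 0.0009 0.    ]
0.133 top px [305.97 187.61] side px [330.45 185.73] scale [2.52 0.04] [ 2.27 -0.27]
0.16 top px [305.63 186.12] side px [330.45 177.96] scale [2.58 0.04] [ 2.29 -0.27]
top gray
[[194 194 194 195 194 194 194 194 194 194 193 193 194 194 195]
 [194 193 194 194 194 194 194 194 194 194 194 195 193 194 193]
 [194 193 194 194 194 194 194 193 194 194 194 194 194 194 193]
 [194 194 194 194 195 193 193 193 193 193 193 193 193 193 194]
 [195 194 194 195 192 183 171 172 178 187 193 194 193 194 194]
 [194 194 194 194 164 122 135 134 131 155 184 192 194 193 193]
 [194 194 194 186 157 168 190 183 164 151 163 184 193 193 192]
 [194 194 194 180 170 172 179 188 154 121 139 174 193 193 193]
 [194 193 193 179 164 146 124 146 125  89 110 171 193 193 193]
 [194 193 194 178 135 100  83  76  65  78 122 175 193 193 192]
 [194 194 193 172 147 129  83  79  86  93 155 189 192 192 193]
 [192 193 193 193 186 149 100  99 100 110 166 192 192 192 192]
 [193 193 193 193 193 174 138 132 134 138 171 192 192 192 191]
 [193 193 193 192 19
[... 2963 characters left out ...]
  -2  -3  -2  -1  20  16   0  -5  -2  63  56  11   0   0]
 [ -1  -2  -2  -2  -2  21  33   7  -1  -2  72 124  36   1   0]
 [ -1  -1  -3  -2  -1  23  49  54  48  37  75  95  17   0  -1]
 [ -2  -2  -1  -1  -1   3  11  40  55  47  37  18  -1  -1  -1]
 [ -1  -1  -2  -1  -2  -2  -2   2   9   6   0  -2  -1  -1  -1]
 [ -3  -2  -2  -1  -1   0  -1  -2  -2   0  -2  -1   0  -1  -1]]
knob 402.0 228.60000038146973 10.647165298461914 ((12.158010482788086, 14.199554443359375), (19.014623641967773, 19.683263778686523), 17.143882751464844) [ 0.50516889 -0.267906    0.02      ]
[ 0.54105859 -0.26893395  0.03      ] [ 0.4762352  -0.25912032  0.048     ] [ 0.52526665 -0.26170594  0.048     ] -0.05268518211073775
```

The flat faces about +x, with yaw near −8°. The evidence is that brass shows above the tip in the top view and the silhouette is narrowed in the side view. Now lowering onto the knob's bar.

Request:
play_rows(
  rows=[
    [[-1,-4,15],[0,0,0],1],
    [[-1.5,-7,45],[0,0,0],1],
    [[-1.5,-7,80],[0,0,0],1],
    [[-1.5,-7,115],[0,0,0],1],
    [[-1.5,-7,145],[0,0,0],1],
    [[-1.5,-7,162],[0,0,0],1],
    [[-1.5,-7,170],[0,0,0],1],
    [[-1.5,-7,173],[0,0,0],1],
    [[-1.5,-7,174],[0,0,0],1],
    [[-1.5,-7,174],[0,0,0],1],
  ],
)

```text
clock: 11.7
ee_pos: [0.5052, -0.2652, 0.028]
tcp_rot: [0.999, -0.05, 0.001, 0.0]
ft_force: [-1.0, 0.7, 1.2]
opening: 0.0852
gripper_force: 0.0
```

Request:
play_rows(
  rows=[
    [[0,2,1],[0,0,0],1],
    [[0,2,1],[0,0,0],-1],
    [[0,2,1],[0,0,0],-1],
    [[0,2,1],[0,0,0],-1],
    [[0,2,1],[0,0,0],-1],
    [[0,2,1],[0,0,0],-1],
    [[0,2,1],[0,0,0],-1],
    [[0,2,1],[0,0,0],-1],
    [[0,2,1],[0,0,0],-1],
    [[0,2,1],[0,0,0],-1],
  ],
)

```text
clock: 12.95
ee_pos: [0.5047, -0.2669, 0.0265]
tcp_rot: [0.999, -0.05, 0.0, 0.0]
ft_force: [0.9, 0.6, 2.8]
opening: 0.0124
gripper_force: 59.4
```

Request:
play_rows(
  rows=[
    [[0,0,-15],[0,0,0],-1],
    [[0,0,-60],[0,0,0],-1],
    [[0,0,-120],[0,0,0],-1],
    [[5,-20,-180],[0,0,0],-1],
    [[18,-70,-215],[0,0,0],-1],
    [[33,-130,-220],[0,0,0.01],-1],
    [[48,-188,-220],[0,0,0.02],-1],
    [[62,-245,-220],[0,0,0.03],-1],
    [[73,-285,-210],[0,0,0.04],-1],
    [[76,-297,-205],[0,0,0.04],-1],
  ],
)

```text
clock: 14.2
ee_pos: [0.6095, 0.0238, 0.2312]
tcp_rot: [0.998, -0.068, -0.0, -0.0]
ft_force: [-0.4, 0.2, -0.4]
opening: 0.0123
gripper_force: 59.1
```

Run:
```python
from h import *
import pickle
st=read_state();print(st['ee_pos'],yaw(),st['ft_force'],st['opening']);move(st['ee_pos'],yaw(),[.6101,.0211,.202],-.14)
```

```text
[0.60953649 0.02384402 0.2311778 ] -0.13661935299072075 [-0.42624908  0.15096431 -0.44978943] 0.01225206455910123
shift 0.9 2.6 29.2 turn 0.003
```

Request:
play_rows(
  rows=[
    [[0,1,5],[0,0,0],-1],
    [[0.5,2,12],[0,0,0],-1],
    [[0.5,2.5,19],[0,0,0],-1],
    [[0.5,2.5,24],[0,0,0],-1],
    [[0.5,2.5,27],[0,0,0],-1],
    [[0.5,2.5,28],[0,0,0],-1],
    [[0.5,2.5,28],[0,0,0],-1],
    [[0.5,2.5,28],[0,0,0],-1],
    [[0.5,2.5,28],[0,0,0],-1],
    [[0.5,2.5,28],[0,0,0],-1],
  ],
)

```text
clock: 15.45
ee_pos: [0.6101, 0.0186, 0.2034]
tcp_rot: [0.998, -0.07, 0.0, 0.0]
ft_force: [-0.1, -0.1, -1.2]
opening: 0.0126
gripper_force: 59.1
```

Run:
```python
from h import *
import pickle
np.set_printoptions(linewidth=220)
st=read_state();print(st['ee_pos'],yaw(),st['ft_force'])
s=cam('side');t=cam('top');pickle.dump((t,s),open('k.pkl','wb'))
S=s['color']
o=np.zeros((560,800,3),np.uint8)
o[:,:400]=cv2.resize(S[140:196,310:350],(400,560),interpolation=3)
o[:400,400:]=cv2.resize(t['color'][160:210,280:330],(400,400),interpolation=3)
save('k.png',o,1)
p=st['ee_pos']
for z in(p[2]-.0265,p[2]-.0025,p[2]+.0215,.16,.133): print(round(z,4),proj(s,[p[0],p[1],z]).round(2))
print(S[150:190,315:348].max(2))
```

```text
[0.6101185  0.01862414 0.20343235] -0.14005120208436078 [-0.13915545 -0.14818144 -1.16687822]
0.1769 [330.64 173.41]
0.2009 [330.64 166.27]
0.2249 [330.64 159.  ]
0.16 [330.64 178.37]
0.133 [330.64 186.15]
[[111 109 108 ... 198 199 159]
 [110 110 110 ... 191 194 160]
 [105 108 106 ... 191 192 155]
 ...
 [100 111 153 ... 206 189 154]
 [ 97 107 146 ... 226 182 143]
 [ 98 102 137 ... 220 171 142]]
```

View pics/k.png

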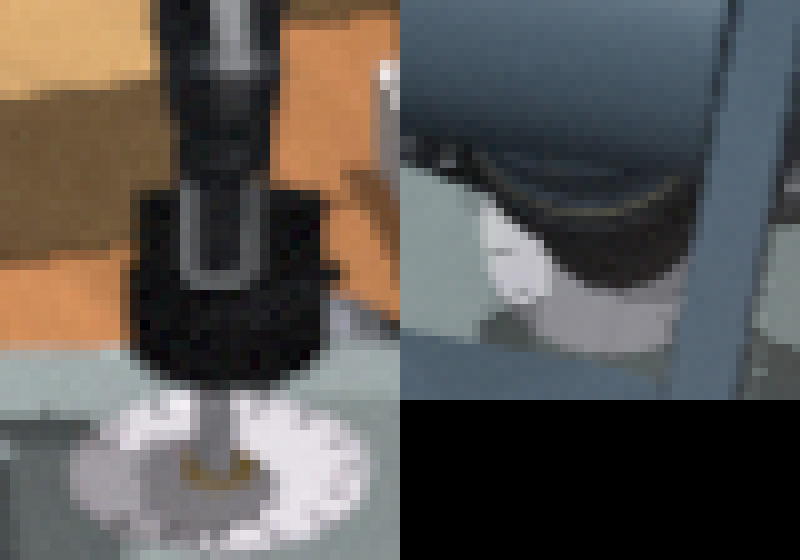

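In the side view the knob disc spans columns 125–330, centre about 228. The collar and dial are centred at about 220, so the knob sits about 2.4 mm too far to +x. I'll refine this with sub-pixel edges.

Run:
```python
from h import *
import pickle
t,s=pickle.load(open('k.pkl','rb'));st=read_state();p=st['ee_pos']
S=s['color'].astype(float);G=S.max(2)
def edge(v,i0,i1):
    v=v[i0:i1];a,b=v[0],v[-1];h=(a+b)/2
    k=[i for i in range(len(v)-1) if (v[i]-h)*(v[i+1]-h)<=0][0]
    return i0+k+(v[k]-h)/(v[k]-v[k+1])
for r in range(166,177):
    try: l,q=edge(G[r],318,327),edge(G[r],338,347); print('disc',r,round(l,2),round(q,2),round((l+q)/2,2))
    except Exception as e: print(r,e)
b=S[...,0]-S[...,2]
for r in range(186,189):
    print('collar',r,b[r,324:340].astype(int))
for r in range(182,186): print('spindle',r,G[r,326:338].astype(int))
for c in range(329,336): 
    print('col',c,'disc bottom',round(edge(G[:,c],174,182),2) ,'collar', b[184:193,c].astype(int))
sp=np.array([.6101,.0211])
print('pred disc bottom',proj(s,[p[0]+.002,p[1]-.03,p[2]-.0265]),'pred collar front',proj(s,[*(sp-[0,.011]),.133]),'lower',proj(s,[*(sp-[0,.011]),.13]), 'dy 5mm',proj(s,[.61,.026,.133])-proj(s,[.61,.021,.133]))
```

```text
disc 166 322.43 343.28 332.86
disc 167 322.05 343.71 332.88
disc 168 322.14 343.11 332.62
disc 169 322.04 342.55 332.29
disc 170 322.08 342.01 332.05
disc 171 322.05 341.75 331.9
disc 172 322.19 341.68 331.94
disc 173 322.4 341.93 332.16
disc 174 322.4 342.0 332.2
disc 175 322.88 341.47 332.18
disc 176 323.84 340.61 332.22
collar 186 [-1 -2 -3 -1 32 32  9 -1 -3 23 55 23  0 -2 -2 -1]
collar 187 [-1 -1 -3 -1 26 52 35 19 16 39 47 15  2 -3 -1 -1]
collar 188 [-1 -1 -1 -3  9 23 35 37 39 32 18  5  0 -2 -2 -2]
spindle 182 [227 227 225 169 116 114 112 168 220 228 227 229]
spindle 183 [207 200 199 145 113 113 116 173 221 231 229 230]
spindle 184 [150 131 121 106 106 113 117 150 206 228 231 231]
spindle 185 [122 123 116 106 106 117 118 102 153 191 222 230]
col 329 disc bottom 178.3 collar [ 1 13 32 52 23  0 -2 -1 -2]
col 330 disc bottom 178.47 collar [-5 -3  9 35 35  4 -3  0  0]
col 331 disc bottom 178.59 collar [-4 -4 -1 19 37 10  0 -1 -1]
col 332 disc bottom 178.5 collar [-3 -3 -3 16 39  7 -2 -2 -2]
col 333 disc bottom 178.38 collar [ 3 19 23 39 32 -1 -3 -3 -1]
col 334 disc bottom 178.52 collar [ 2 22 55 47 18 -1 -3  0 -1]
col 335 disc bottom 178.59 collar [-2  8 23 15  5 -3  0  0 -2]
pred disc bottom [333.62924057 178.40422405] pred collar front [331.28223184 187.59862317] lower [331.28155945 188.4550127 ] dy 5mm [-0.37457057 -0.84261335]
```

Request:
play_rows(
  rows=[
    [[-1,-0.5,3],[0,0,-0.03],-1],
    [[-2.2,-1.1,7],[0,0,-0.06],-1],
    [[-2.2,-1.1,10],[0,0,-0.09],-1],
    [[-2.2,-1.1,12],[0,0,-0.09],-1],
    [[-2.2,-1.1,14],[0,0,-0.09],-1],
    [[-2.2,-1.1,16],[0,0,-0.09],-1],
    [[-2.2,-1.1,17.5],[0,0,-0.09],-1],
    [[-2.2,-1.1,18.5],[0,0,-0.09],-1],
    [[-2.2,-1.1,19.5],[0,0,-0.09],-1],
    [[-2.2,-1.1,20],[0,0,-0.09],-1],
  ],
)

```text
clock: 16.8
ee_pos: [0.6083, 0.0202, 0.1838]
tcp_rot: [1.0, -0.025, 0.0, -0.0]
ft_force: [-0.1, 1.1, 2.1]
opening: 0.0127
gripper_force: 59.5
```

```bash
python3 -c "
from h import *
s=read_state();print(s['ee_pos'],yaw(),s['ft_force'],s['moment'])"
```

```text
[0.60831383 0.02024537 0.18376484] -0.05031348274079978 [-0.10656369  1.1064269   2.1459975 ] [0.27028238 0.01736078 0.06558871]
```

Request:
play_rows(
  rows=[
    [[0,-0.5,0],[0,0,0],-1],
    [[0,-0.8,0],[0,0,0],-1],
    [[0,-0.8,0.5],[0,0,0],-1],
    [[0,-0.8,1],[0,0,0],-1],
    [[0,-0.8,1.5],[0,0,0],-1],
    [[0,-0.8,2],[0,0,0],-1],
    [[0,-0.8,2.5],[0,0,0],-1],
    [[0,-0.8,3],[0,0,0],-1],
    [[0,-0.8,3],[0,0,0],-1],
    [[0,-0.8,3],[0,0,0],-1],
  ],
)

```text
clock: 18.05
ee_pos: [0.6081, 0.0209, 0.1803]
tcp_rot: [1.0, -0.025, 0.0, -0.0]
ft_force: [0.9, 2.3, -0.2]
opening: 0.0128
gripper_force: 59.2
```

```bash
python3 -c "
from h import *
s=read_state();print(s['ee_pos'],yaw(),s['ft_force'],s['moment'])"
```

```text
[0.60812259 0.02092983 0.18034805] -0.050238815491111324 [ 0.92253996  2.33189315 -0.19020834] [ 0.48644098 -0.14846548  0.06030587]
```

Request:
play_rows(
  rows=[
    [[0.1,-0.4,0],[0,0,0],-1],
    [[0.1,-0.4,1],[0,0,0],-1],
    [[0.1,-0.4,2],[0,0,0],-1],
    [[0.1,-0.4,3],[0,0,0],-1],
    [[0.1,-0.4,4],[0,0,0],-1],
    [[0.1,-0.4,5],[0,0,0],-1],
    [[0.1,-0.4,6],[0,0,0],-1],
    [[0.1,-0.4,7],[0,0,0],-1],
    [[0.1,-0.4,8],[0,0,0],-1],
    [[0.1,-0.4,8],[0,0,0],-1],
  ],
)

```text
clock: 19.3
ee_pos: [0.6082, 0.0211, 0.1722]
tcp_rot: [1.0, -0.025, -0.0, 0.0]
ft_force: [0.2, 1.9, -0.3]
opening: 0.0131
gripper_force: 59.1
```

```bash
python3 -c "
from h import *
s=read_state();print(s['ee_pos'],yaw(),s['ft_force'],s['moment'])"
```

```text
[0.6081612  0.02111976 0.1721707 ] -0.05028335744403011 [ 0.22443468  1.89308017 -0.25394134] [ 0.30658661 -0.21215729  0.00550337]
```

Request:
play_rows(
  rows=[
    [[0,-0.3,1],[0,0,0],-1],
    [[0,-0.3,2],[0,0,0],-1],
    [[0,-0.3,3],[0,0,0],-1],
    [[0,-0.3,4],[0,0,0],-1],
    [[0,-0.3,5],[0,0,0],-1],
    [[0,-0.3,6],[0,0,0],-1],
    [[0,-0.3,7],[0,0,0],-1],
    [[0,-0.3,8],[0,0,0],-1],
    [[0,-0.3,9],[0,0,0],-1],
    [[0,-0.3,9],[0,0,0],-1],
  ],
)

```text
clock: 20.55
ee_pos: [0.6082, 0.0214, 0.1638]
tcp_rot: [1.0, -0.025, 0.0, 0.0]
ft_force: [-1.7, -0.4, 6.1]
opening: 0.0128
gripper_force: 60.0
```

```bash
python3 -c "
from h import *
s=read_state();print(s['ee_pos'],yaw(),s['ft_force'],s['moment'])"
```

```text
[0.60817183 0.02136092 0.16375877] -0.05010548765445152 [-1.69987936 -0.43209578  6.0596612 ] [ 0.03406121  0.2940739  -0.05198318]
```

Request:
play_rows(
  rows=[
    [[0,0,0.5],[0,0,0],-1],
    [[0,0,1],[0,0,0],-1],
    [[0,0,1.5],[0,0,0],-1],
    [[0,0,2],[0,0,0],-1],
    [[0,0,2.5],[0,0,0],-1],
    [[0,0,3],[0,0,0],-1],
    [[0,0,3.5],[0,0,0],-1],
    [[0,0,4],[0,0,0],-1],
    [[0,0,4.5],[0,0,0],-1],
    [[0,0,4.5],[0,0,0],-1],
  ],
)

```text
clock: 21.8
ee_pos: [0.6082, 0.0213, 0.1603]
tcp_rot: [1.0, -0.025, 0.0, 0.0]
ft_force: [-3.4, 0.1, 10.2]
opening: 0.0129
gripper_force: 60.7
```

```bash
python3 -c "
from h import *
s=read_state();print(s['ee_pos'],yaw(),s['ft_force'],s['moment'])"
```

```text
[0.60824838 0.02134484 0.16025433] -0.05004015487782362 [-3.43502491  0.05400671 10.20108466] [ 0.07024913  0.52814825 -0.00643402]
```

Request:
play_rows(
  rows=[
    [[-0.2,0,0],[0,0,0],-1],
    [[-0.3,0,0.5],[0,0,0],-1],
    [[-0.3,0,1],[0,0,0],-1],
    [[-0.3,0,1.5],[0,0,0],-1],
    [[-0.3,0,2],[0,0,0],-1],
    [[-0.3,0,2],[0,0,0],-1],
    [[-0.3,0,2],[0,0,0],-1],
    [[-0.3,0,2],[0,0,0],-1],
    [[-0.3,0,2],[0,0,0],-1],
    [[-0.3,0,2],[0,0,0],-1],
  ],
)

```text
clock: 23.05
ee_pos: [0.6084, 0.0214, 0.1601]
tcp_rot: [1.0, -0.025, 0.001, 0.0]
ft_force: [-5.8, 0.8, 19.3]
opening: 0.0127
gripper_force: 61.9
```

```bash
python3 -c "
from h import *
s=read_state();print(s['ee_pos'],yaw(),s['ft_force'],s['moment'])"
```

```text
[0.60836034 0.02138506 0.16005498] -0.049875631721512076 [-5.80100745  0.81292286 19.31098397] [0.1354997  0.89812083 0.00435963]
```

The spindle has bottomed: 20 N, and z stopped at 0.160, which matches the expected 0.1605. One last look before handing in.

Run:
```python
from h import *
s=cam('side');save('end.png',s['color'][100:300,235:435],3)
print(read_state()['ft_force'])
```

```text
[-5.75578993  0.75698866 19.34449587]
```

View pics/end.png

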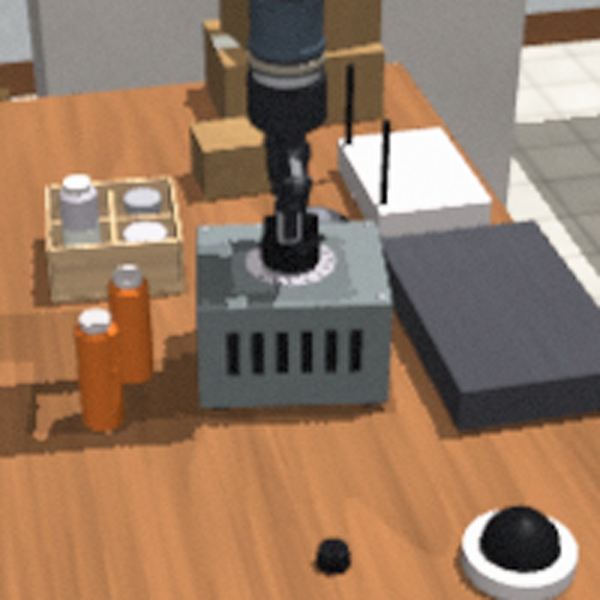

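The picture shows the can upright in its cell at (80,205), the knob down on the dial in the gripper at (290,245), and the small knob untouched at (333,555).

```bash
python3 -c "
from plant import job_done
print(job_done())"
```

```text
the job is handed in; nothing more can be done
None
```

The job is handed in: the can stands upright and released in the empty cell. The pointer knob is home on the spindle and held pressed to the bottom of its travel at about 20 N, at 23 s on the clock; no verdict was returned.

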